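# Lay a culture flask down in the flask imager and start the scan

## Robot

A 6-joint arm with a two-finger parallel gripper is mounted at the origin on a cart in front of the work surface, level with it; the furniture and walls round the work are solid. World frame = base frame: x ahead of the robot, y to its left, z up, the work surface at z = 0. Lengths are in mm, angles in rad, forces in N, time in s.
With the tool pointing down it reaches from about 350 to 875 mm from the base axis. Payload 4.2 kg.
Tool frame: the origin (TCP) lies at the very end of the fingers, on their centre line; the grasp point (between the pads) lies 19 mm behind it; z points along the fingers, y is the line along which they close (so a half turn about z gives the same grasp; the last joint's range is limited). The gripper opens to 85 mm and grips with 20 to 120 N. Pads are 22 mm wide; open, the fingers measure 114 mm over their backs; the gripper's body (76 mm by 85 mm) begins 54 mm behind the grasp point. The pads swing forward as they close: fully open they stand 13 mm farther back than shut.
Start: joints at [-0.953, 0.385, 0.008, 0, -1.194, -0.259], TCP at [219.483, -585.172, 196.112] pointing down, gripper open.
Joint ranges: [-3.14, 3.14], [-1.21, 2.06], [-1.07, 1.41], [-3.16, 2.05], [-2.99, -0.16], [-3.1, 3.1]. Speed limits (rad/s): [2.79, 2.79, 3.14, 3.14, 3.14, 3.14].

## Interface

Orientations are given as a unit quaternion [x, y, z, w].
In Python, from bench import read_state, get_image, camera_model, job_done gives the robot as it stands.
- The arm moves only by the shell command python3 -m handwheel 'ROWS'. ROWS is JSON, a list of rows, each a list of 7 numbers: the shift along the tool's x, y, z in m, then the turn, a rotation vector about the tool's x, y, z in rad, then the gripper's target within -1 to 1 (fully open at 1, half-way at 0, shut at -1). In form: [[dx, dy, dz, wx, wy, wz, jaw], ...]. A call has 1 to 10 rows; each row is the pose to reach, as a shift and turn from the pose commanded when the call began, along the tool's axes at that moment; what a row does not reach only later rows make up. A row lasts 1/8 s, in which the tool goes at most 62.5 mm and 10.7 degrees, less where a joint would pass 70% of its speed; a pose out of reach is approached as far as the arm can. A call with a gripper value outside its range is refused whole. The fingers move at their own pace and stop on an object; the grip force is fixed at half the most. Time passes only in rows, so rows that repeat a pose let the fingers close. It gives the time, the measured TCP pose, the force, the opening and the grip force at its end, in the units of the state.
- read_state(): the state, without advancing time (a new reading comes with each control period).
- get_image(name): name is "side" or "top"; returns (picture, depth): 384x512x3 uint8, blue, green, red; 384x512 float32, mm along the optical axis (not along the pixel's ray), 0 where there is no reading.
- camera_model(name): a dict with "K" (3x3 intrinsics, pixels), "dist" ([k1, k2, p1, p2, k3] as OpenCV has them; the pictures are not rectified), "rvec" (rotation vector, rad) and "tvec" (3), from world to camera coordinates, as OpenCV has them. Camera axes: x right, y down, z forward; pixel columns grow to the right and rows downward; lengths in mm; the calibration is good to about 2 mm. A picture is of the moment at which its call begins. camera_model takes no time and is no camera call.
- job_done(): hands the job in; it is judged then, once.
The state is a dict: "clock": time; "joints": joint angles; "joint_vel": joint speeds; "joint_efforts": joint torques, N m; "position": TCP position; "ee_rot": TCP orientation; "contact_force": force on the tool from outside, world axes, zero at the start; "wrist_torque": the same for the moment, N m; "gripper_width": finger opening in mm; "grasp_force": force on a finger pad.
Only numpy, scipy, OpenCV 4.12 (cv2) and the standard library are available. Lean on these libraries where they do the work, as an engineer would, in place of code of your own. Each camera call takes 0.05 s, during which the arm holds its last target. There are 200 camera calls.

## Task

The blue-capped culture flask is standing on end in the lane of the flask imager. Tip it over towards the open end of the lane and let it down gently, under control all the way and never dropping, so that it lies flat on the window with its foot end pushed fully home against the end stop; then press the green start button fully down and let it go. Do all of it by pushing with your fingers: do not pinch the flask or pick it up, do not force it, do not press the button until the flask is home, and leave the other things on the bench where they are.

Things in the scene. Friction and masses are not known exactly. Their poses are not given: they have to be found in the camera images.
- imager: Fixed white bench instrument, 140 x 167 mm, 50 mm high. Its top carries a level lane (grey stage with a black glass window) 50 mm above the worktop. Origin: on the worktop under the lane's middle; +x runs along the lane from the white end stop to the open end, +y to the console beside the lane, z up. Console (display, green button): y = +60 to +106 mm, level with the stage.
- end_stop (a point): Face of the end stop's rubber buffers (imager x = -75 mm), mid-lane, at stage height. The stop is a white wall across the lane, 26 mm higher than the stage. Axes as the imager's.
- lane_end (a point): Open end of the lane (imager x = +50 mm), mid-lane, at stage height; stage and housing end here, beyond is only the worktop 50 mm lower. Aluminium guide rails 8 mm high stand along both sides of the lane, inner faces 47 mm from its middle. Axes as the imager's.
- flask: Loose clear plastic culture flask, blue cap, 90 to 155 g, standing on end in the lane near the stop. Origin: centre of its foot end; z runs from foot to cap, x out of the flat growth face (looks to the lane's open end at the start, must end facing down), y across. Body 37 (x) x 85 (y) x 112 mm (z), shoulders narrowing in y from z = 86 to 44 mm wide. Tilted past about 18 degrees it falls by itself.
- flask_heel (a point): Lower edge of the flask's growth face, middle (x = +18.5 mm, z = 0 in the flask's frame): the edge over which it tips. Home means that, lying down, this edge is at the end stop.
- flask_cap (a point): Centre of the cap's end face (z = 152 mm, x = -1.5 mm in the flask's frame). The round cap is 30 mm in diameter and 28 mm long, then comes a neck of 22 mm diameter down to the body at z = 112 mm. With the flask lying home the cap overhangs the lane's open end by 27 mm, its underside 5 mm above stage level.
- start_top (a point): Centre of the top of the green start button (22 mm diameter in a black collar of 38 mm), 24 mm above the stage level, 83 mm to the console side of the lane's middle. It is pressed straight down.
- start (a joint): Travel of the start button: 0 released, 0.005 m fully down; a spring pushes it back; about 4 N takes it all the way.
- flask_red: Bystander: a second culture flask of the same size with a red cap, lying flat on the worktop. Origin at its foot end.
- timer: Bystander: white bench timer, 75 x 75 x 17 mm, lying on the worktop. Origin under its centre.
- buffer_bottle: Bystander: clear reagent bottle with a blue cap, 56 mm diameter, 105 mm high. Origin under its centre.
- rack: Bystander: blue tube rack with tubes, 86 x 202 x 59 mm. Origin under its centre.
- beaker: Bystander: clear plastic beaker, 64 mm diameter, 76 mm high. Origin under its centre.

How it is judged:
By the outcome, as a careful person would: the job done as asked, in the order asked, and still so for the second after the job is handed in, with the robot touching nothing.
It also fails if it takes over 54 s, if anything falls off the work surface, if the arm or the gripper's body presses on something with over 40 N, if the wrist force passes 120 N, or if a joint passes its speed limit or range.

## Working session

There is one attempt and no reset: what is moved stays moved. The work goes in short steps, Python scripts to look and compute and a shell command to move; the robot and the scene stay as the last step left them, time stands still between calls to the robot, and variables do not carry over. Pictures are saved under pics/ and viewed, at most 10 in all, crops included, and the job is handed in when it is done.

```bash
mkdir -p pics; cat > h.py <<'E'
import numpy as np, cv2
from bench import *
from scipy.spatial.transform import Rotation as R
def cam(n):
    m=camera_model(n); return np.array(m["K"],float),np.array(m["dist"],float),R.from_rotvec(np.ravel(m["rvec"])).as_matrix(),np.ravel(m["tvec"])
def ray(n,u,v):
    K,d,r,t=cam(n); p=cv2.undistortPoints(np.array([[[u,v]]],float),K,d)[0,0]
    return -r.T@t, r.T@np.array([p[0],p[1],1])
def at_z(n,u,v,z):
    o,d=ray(n,u,v); return o+d*(z-o[2])/d[2]
def at_d(n,u,v,depth):
    o,d=ray(n,u,v); return o+d*depth
def togo(target,Rt=None):
    s=read_state(); q=R.from_quat(s["ee_rot"]); print("shift tool m",np.round(q.inv().apply(np.array(target)-s["position"])/1000,4))
    if Rt is not None: print("rotvec",np.round((q.inv()*Rt).as_rotvec(),4))
E
python3 - <<'E'
from h import *
for n in("side","top"):
    p,d=get_image(n); cv2.imwrite(f"pics/{n}0.png",cv2.resize(p,(800,600),interpolation=cv2.INTER_CUBIC)); np.save(f"{n}d.npy",d); cv2.imwrite(f"{n}raw.png",p)
    K,D,r,t=cam(n); print(n,-r.T@t,r[2],K[0,0])
s=read_state();print(s); print(R.from_quat(s["ee_rot"]).as_matrix().round(3))
E
```

```text
side [   9.4052116   915.43033454 1133.16454042] [ 0.36677295 -0.64364537 -0.67171291] 458.50100367948033
top [ 482.69188096   -3.28359559 1583.18025579] [ 0.04679533 -0.0239851  -0.9986165 ] 379.85887729449297
{'clock': 0.1, 'joints': array([-9.53370846e-01,  3.85462216e-01,  6.74196323e-03, -4.38328568e-04,
       -1.19398683e+00, -2.58614053e-01]), 'joint_vel': array([-0.00106577, -0.00313742,  0.0039936 ,  0.00030203,  0.00149904,
        0.00111092]), 'joint_efforts': array([ 3.90608202e-04, -3.93320274e+01,  1.88929099e+01,  4.19789538e+00,
       -2.59635432e-03,  1.06536748e-05]), 'position': array([ 219.28663687, -584.62991055,  195.13303678]), 'ee_rot': array([-1.78365231e-01,  9.83963866e-01,  9.51585861e-04, -2.20740348e-04]), 'contact_force': array([0.45233683, 1.36926975, 0.169903  ]), 'wrist_torque': array([-0.06905436,  0.03778247, -0.00541906]), 'grasp_force': 0.0, 'gripper_width': 85.37438422003311}
[[-0.936 -0.351 -0.001]
 [-0.351  0.936  0.002]
 [ 0.     0.002 -1.   ]]
```

View pics/side0.png

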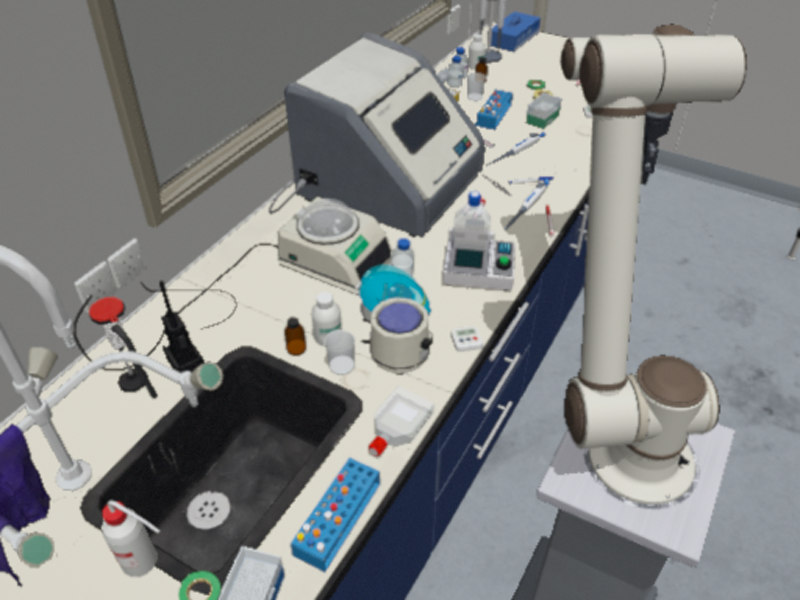

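View pics/top0.png

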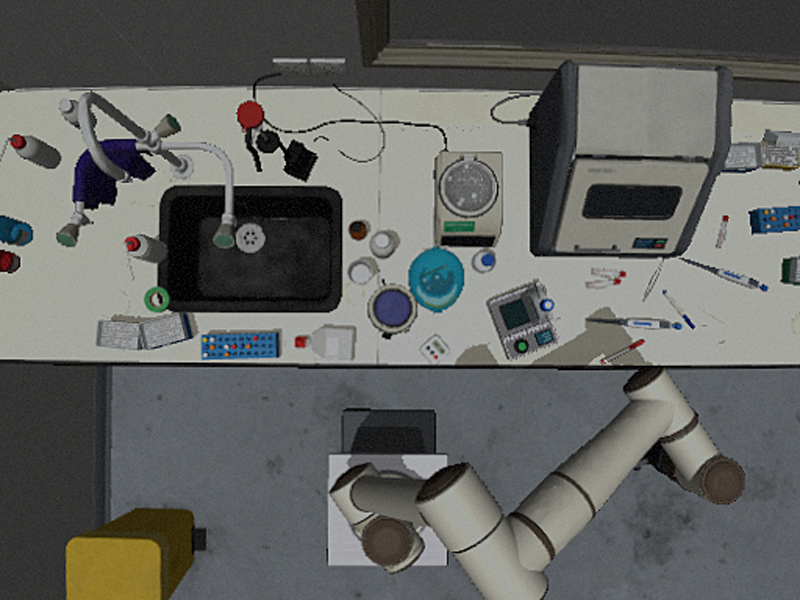

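Side view: imager at about (480,265), flask standing on its far side with the cap at (474,200) and the button at (505,262). Top view: imager around (522,320), flask cap at (547,305), button at (521,347). The lane's open end points left (+y). Next, enlarged crops.

```bash
python3 - <<'E'
from h import *
p=cv2.imread("topraw.png")[172:235,300:370]; cv2.imwrite("pics/t1.png",cv2.resize(p,None,fx=9,fy=9,interpolation=cv2.INTER_CUBIC))
p=cv2.imread("sideraw.png")[118:188,275:340]; cv2.imwrite("pics/s1.png",cv2.resize(p,None,fx=8.5,fy=8.5,interpolation=cv2.INTER_CUBIC))
E
```

```text
(no output)
```

View pics/t1.png

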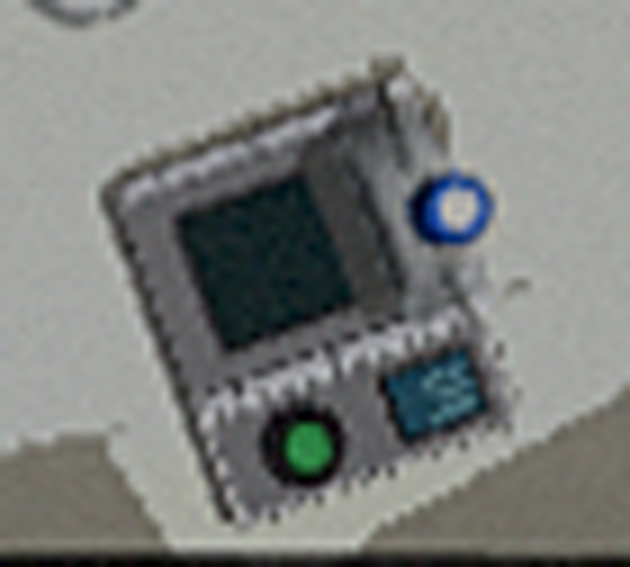

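View pics/s1.png

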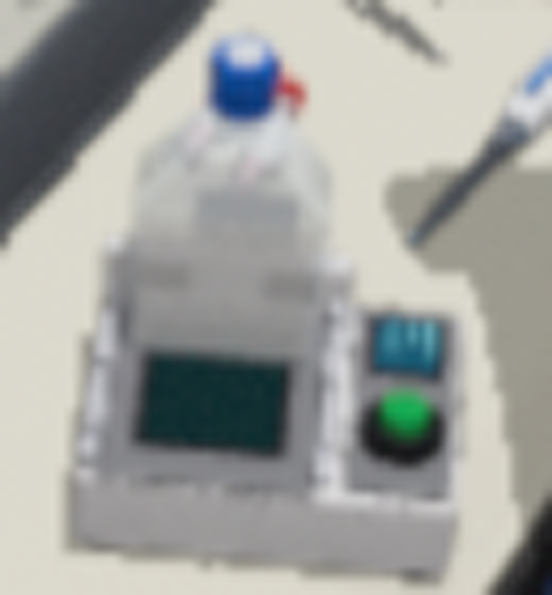

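Top crop: imager open-end corners at (105,195) and (235,520), button at (308,447), cap at (455,210). Side crop: cap end at (245,52), button top at (405,405), flask upright against the stop.

```bash
python3 - <<'E'
from h import *
T=lambda x,y:("top",300+(x+.5)/9-.5,172+(y+.5)/9-.5)
S=lambda x,y:("side",275+(x+.5)/8.5-.5,118+(y+.5)/8.5-.5)
A=at_z(*T(105,195),50);B=at_z(*T(235,520),50)
print("corners",A,B,np.linalg.norm(A-B))
def tri(a,b):
    o1,d1=ray(*a);o2,d2=ray(*b)
    s=np.linalg.lstsq(np.c_[d1,-d2],o2-o1,rcond=None)[0]; p,q=o1+s[0]*d1,o2+s[1]*d2; return (p+q)/2,np.linalg.norm(p-q)
for nm,t,s,z in(("but",(308,447),(405,405),74),("cap",(455,210),(245,52),202)):
    print(nm,at_z(*T(*t),z),at_z(*S(*s),z),tri(T(*t),S(*s)))
    
dy=(A-B)[:2]/np.linalg.norm((A-B)[:2])  # imager -y
ang=np.arctan2(-dy[1],-dy[0])-np.pi/2
b=(at_z(*T(308,447),74)+at_z(*S(405,405),74))/2; c=(at_z(*T(455,210),202)+at_z(*S(245,52),202))/2
d=at_z(*T(180,215),50)-at_z(*T(305,172),50); print("ang edge",np.degrees(ang), "window edge",np.degrees(np.arctan2(d[1],d[0])))
ex=np.array([np.cos(ang),np.sin(ang)]);ey=np.array([-ex[1],ex[0]])
for nm,p in(("A",A),("B",B),("b",b),("c",c)): print(nm,"along ex,ey",p[:2]@ex,p[:2]@ey)
E
```

```text
corners [ 554.90560786 -252.98916196   50.        ] [ 408.87937162 -312.22370715   50.        ] 157.58297184212444
but [ 442.50124539 -340.07546512   74.        ] [ 439.02659982 -337.14705748   74.        ] (array([ 441.50652476, -341.40193785,   69.95296316]), np.float64(1.9520271276971979))
cap [ 542.82904017 -372.35251771  202.        ] [ 540.50813215 -371.39593371  202.        ] (array([ 542.14166368, -373.15452333,  200.40485721]), np.float64(1.6849327070782936))
ang edge -247.92040149384923 window edge 109.26533073515616
A along ex,ey -443.02144843481364 -419.11304672462137
B along ex,ey -443.0214484348137 -261.53007488249693
b along ex,ey -479.45902811475776 -281.1573618245653
c along ex,ey -548.2120616794373 -362.1585735732322
```

```bash
python3 - <<'E'
from h import *
from scipy.optimize import least_squares
T=lambda x,y:("top",300+(x+.5)/9-.5,172+(y+.5)/9-.5)
S=lambda x,y:("side",275+(x+.5)/8.5-.5,118+(y+.5)/8.5-.5)
obs=[(T(105,192),(50,-61,50)),(T(235,522),(50,106,50)),(T(308,447),("b",83,74)),(S(405,405),("b",83,74)),
(S(70,548),(50,-61,0)),(S(445,580),(50,106,0)),(S(75,485),(50,-61,50)),(S(458,510),(50,106,50)),(T(205,408),(50,51,58)),
(T(455,210),("c",0,202)),(S(245,52),("c",0,202)),(T(510,430),(-90,106,50))]
def pr(n,P):
    K,d,r,t=cam(n); return cv2.projectPoints(np.array([P],float),cv2.Rodrigues(r)[0],t,K,d)[0].ravel()
def f(v):
    x,y,a,b,c=v; out=[]
    for (n,u,w),m in obs:
        m=(b if m[0]=="b" else c if m[0]=="c" else m[0],)+m[1:]
        P=[x+m[0]*np.cos(a)-m[1]*np.sin(a),y+m[0]*np.sin(a)+m[1]*np.cos(a),m[2]]
        out+=list(pr(n,P)-[u,w])
    return np.array(out)
s=least_squares(f,[521,-321,1.92,14,-55],loss="soft_l1"); print(s.x,np.degrees(s.x[2])); print(f(s.x).reshape(-1,2).round(1))
E
```

```text
[ 520.28477654 -321.28396436    1.94844316   12.70853164  -55.26215147] 111.63756944564676
[[-0.2 -0.6]
 [ 0.4  1.2]
 [-0.   1. ]
 [ 0.5 -0.4]
 [-0.9  1.1]
 [-0.2  1.4]
 [-1.  -1.8]
 [-0.4 -0.7]
 [-0.8  1.2]
 [ 0.1  0.6]
 [ 0.1 -0.2]
 [ 1.5 -1.2]]
```

```bash
cat >> h.py <<'E'
O=np.array([520.3,-321.3,0]);a=1.948
EX=np.array([np.cos(a),np.sin(a),0]);EY=np.array([-np.sin(a),np.cos(a),0]);EZ=np.array([0,0,1.])
HX=-36.
def W(x,y,z): return O+x*EX+y*EY+z*EZ
def orient(th,s):
    y=s*(np.cos(th)*EX-np.sin(th)*EZ); z=-EY
    return R.from_matrix(np.c_[np.cross(y,z),y,z])
def arc(th,ty,zf=138.,hx=None,hz=50.):
    hx=HX if hx is None else hx
    return W(hx-20*np.cos(th)+zf*np.sin(th),ty,hz+20*np.sin(th)+zf*np.cos(th))
E
python3 - <<'E'
from h import *
for s in(1,-1):
    t=W(102,80,150); print(s,t); togo(t,orient(np.pi/2,s)); print(np.degrees((R.from_quat(read_state()["ee_rot"]).inv()*orient(np.pi/2,s)).magnitude()))
E
```

```text
1 [ 408.35528091 -255.93655556  150.        ]
shift tool m [-0.2924  0.2413  0.0456]
rotvec [ 1.2019 -1.222  -1.2243]
120.68257818085017
-1 [ 408.35528091 -255.93655556  150.        ]
shift tool m [-0.2924  0.2413  0.0456]
rotvec [-1.2165 -1.1965  1.1941]
119.32594391430594
```

```bash
python3 - <<'E'
from h import *
t=arc(0,100); print(t); togo(t+[0,0,10],orient(0,1))
E
```

```text
[ 447.95621985 -410.1953175   188.        ]
shift tool m [-0.2753  0.0831 -0.0027]
rotvec [-0.013  -1.5708 -0.0161]
```

```bash
python3 -m handwheel '[[-0.0275,0.0083,0,0,-0.157,0,0.4],[-0.055,0.0166,0,0,-0.314,0,0.4],[-0.0826,0.0249,0,0,-0.471,0,0.4],[-0.110,0.0332,0,0,-0.628,0,0.4],[-0.138,0.0415,0,0,-0.785,0,0.4],[-0.165,0.05,0,0,-0.942,0,0.4],[-0.193,0.058,0,0,-1.10,0,0.4],[-0.220,0.0665,-0.001,0,-1.257,0,0.4],[-0.248,0.075,-0.002,-0.01,-1.41,-0.01,0.4],[-0.2753,0.083,-0.0027,-0.013,-1.5708,-0.016,0.4]]'
python3 - <<'E'
from h import *
print(read_state()["joints"].round(2)); togo(arc(0,100)+[0,0,10],orient(0,1)); togo(arc(np.pi/2,100),orient(np.pi/2,1))
E
```

```text
clock: 1.35
position: [448.3, -411.1, 199.2]
ee_rot: [-0.133, 0.693, 0.131, 0.696]
contact_force: [0.9, -0.3, 0.1]
gripper_width: 59.6
grasp_force: 0.0
[-1.3   0.67 -0.08 -1.5  -1.65  0.76]
shift tool m [0.0012 0.001  0.0001]
rotvec [-0.0016  0.0046  0.0033]
shift tool m [ 0.1286  0.1594 -0.0008]
rotvec [-0.0048  0.0024 -1.5675]
```

```bash
python3 -m handwheel '[[0,0.016,0,0,0,-0.157,0.4],[0.005,0.04,0,0,0,-0.314,0.4],[0.012,0.06,0,0,0,-0.471,0.4],[0.02,0.08,0,0,0,-0.628,0.4],[0.035,0.1,0,0,0,-0.785,0.4],[0.05,0.12,0,0,0,-0.942,0.4],[0.07,0.14,0,0,0,-1.10,0.4],[0.09,0.15,0,0,0,-1.257,0.4],[0.11,0.158,0,0,0,-1.41,0.4],[0.1286,0.1594,0,0,0,-1.5708,0.4]]'
python3 - <<'E'
from h import *
print(read_state()["joints"].round(2)); togo(arc(np.pi/2,100),orient(np.pi/2,1)); togo(arc(0,80)+[0,0,0],orient(0,1))
E
```

```text
clock: 2.6
position: [389.3, -262.4, 68.9]
ee_rot: [0.586, -0.396, 0.399, -0.584]
contact_force: [-0.5, -0.9, -0.1]
gripper_width: 59.7
grasp_force: 0.0
[-1.32  0.89 -0.42 -1.45 -1.6   2.89]
shift tool m [ 0.001  -0.0011  0.0001]
rotvec [0.0002 0.0002 0.0059]
shift tool m [ 0.1597 -0.1181  0.0201]
rotvec [ 4.0000e-04 -0.0000e+00  1.5767e+00]
```

```bash
python3 -m handwheel '[[0,-0.01,0,0,0,0.17,0.4],[0.01,-0.03,0,0,0,0.34,0.4],[0.02,-0.05,0,0,0,0.51,0.4],[0.035,-0.065,0,0,0,0.68,0.4],[0.05,-0.08,0,0,0,0.85,0.4],[0.07,-0.09,0,0,0,1.02,0.4],[0.09,-0.1,0,0,0,1.19,0.4],[0.11,-0.11,0,0,0,1.36,0.4],[0.13,-0.116,0,0,0,1.53,0.4],[0.16,-0.118,0,0,0,1.70,0.4]]'
python3 -m handwheel '[[0,0,0,0,0,0.17,0.4],[0,0,0,0,0,0.34,0.4],[0,0,0,0,0,0.51,0.4],[0,0,0,0,0,0.68,0.4],[0,0,0,0,0,0.85,0.4],[0,0,0,0,0,1.02,0.4],[0,0,0,0,0,1.19,0.4],[0,0,0,0,0,1.36,0.4],[0,0,0,0,0,1.53,0.4],[0,0,0,0,0,1.70,0.4]]'
python3 - <<'E'
from h import *
print(read_state()["joints"].round(2)); togo(arc(0,60),orient(0,-1))
E
```

```text
clock: 3.85
position: [448.4, -411.7, 188.3]
ee_rot: [-0.086, 0.702, 0.179, 0.684]
contact_force: [-0.7, -0.4, 0.1]
gripper_width: 60.0
grasp_force: 0.0
clock: 5.1
position: [448.2, -411.3, 187.7]
ee_rot: [0.471, 0.528, 0.632, 0.317]
contact_force: [1.0, -0.7, 0.2]
gripper_width: 59.7
grasp_force: 0.0
[-1.3   0.69 -0.08 -1.5  -1.64 -1.06]
shift tool m [0.0012 0.     0.0401]
rotvec [-3.0000e-04  2.0000e-04  1.3078e+00]
```

```bash
python3 -m handwheel '[[0,0,0.005,0,0,0.17,0.4],[0,0,0.01,0,0,0.34,0.4],[0,0,0.015,0,0,0.51,0.4],[0,0,0.02,0,0,0.68,0.4],[0,0,0.025,0,0,0.85,0.4],[0,0,0.03,0,0,1.02,0.4],[0,0,0.035,0,0,1.19,0.4],[0.001,0,0.04,0,0,1.308,0.4],[0.001,0,0.04,0,0,1.308,0.4]]'
python3 - <<'E'
from h import *
s=read_state();print(s["joints"].round(2),s["contact_force"]); togo(arc(0,-14),orient(0,-1))
o=[]
for n,(u,v) in(("side",(300,140)),("top",(338,195))):
    p,d=get_image(n); p=p[v-40:v+40,u-45:u+45]; o.append(cv2.resize(p,(400,355),interpolation=cv2.INTER_CUBIC))
cv2.imwrite("pics/a.png",np.hstack(o))
E
```

```text
clock: 6.22
position: [485.2, -395.4, 188.1]
ee_rot: [0.694, 0.135, 0.695, -0.13]
contact_force: [1.0, -0.1, -0.2]
gripper_width: 60.1
grasp_force: 0.0
[-1.24  0.69 -0.09 -1.54 -1.6  -2.36] [ 0.978617   -0.08432566 -0.1757674 ]
shift tool m [-0.0001  0.      0.0739]
rotvec [-0.0006  0.0002  0.0069]
```

View pics/a.png

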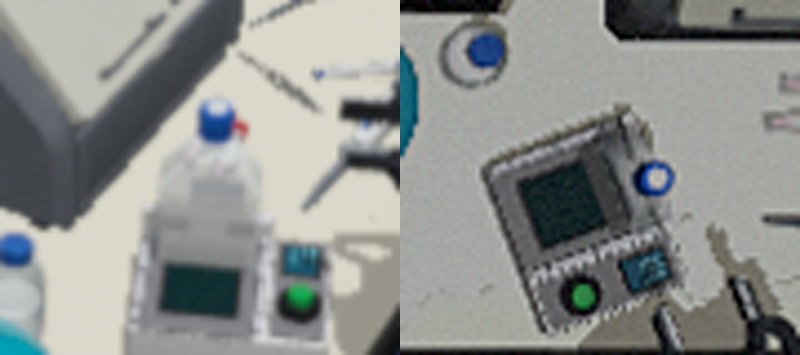

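Fingers aligned with the cap (side view: fingers at (370,120) beside cap at (217,115); top view: tips (655,310)/(735,280) straddling the axis through the cap at (655,178)). I go in.

```bash
python3 -m handwheel '[[0,0,0.012,0,0,0,0.4],[0,0,0.025,0,0,0,0.4],[0,0,0.037,0,0,0,0.4],[0,0,0.05,0,0,0,0.4],[0,0,0.062,0,0,0,0.4],[0,0,0.074,0,0,0,0.4],[0,0,0.074,0,0,0,0.15],[0,0,0.074,0,0,0,0.0],[0,0,0.074,0,0,0,0.0]]'
python3 - <<'E'
from h import *
s=read_state();print(s["joints"].round(2),s["contact_force"],s["grasp_force"]); togo(arc(0,-14),orient(0,-1))
o=[]
for n,(u,v) in(("side",(300,140)),("top",(345,195))):
    p,d=get_image(n); p=p[v-30:v+30,u-34:u+34]; o.append(cv2.resize(p,(400,353),interpolation=cv2.INTER_CUBIC))
cv2.imwrite("pics/b.png",np.hstack(o))
E
```

```text
clock: 7.45
position: [553.7, -368.8, 188.4]
ee_rot: [0.694, 0.135, 0.695, -0.13]
contact_force: [-1.2, -0.6, -0.4]
gripper_width: 42.7
grasp_force: 0.0
[-1.12  0.69 -0.09 -1.62 -1.52 -2.36] [-1.18849965 -0.62585389 -0.43364562] 0.0
shift tool m [-0.0004 -0.0005  0.0005]
rotvec [0.0005 0.0001 0.0063]
```

View pics/b.png

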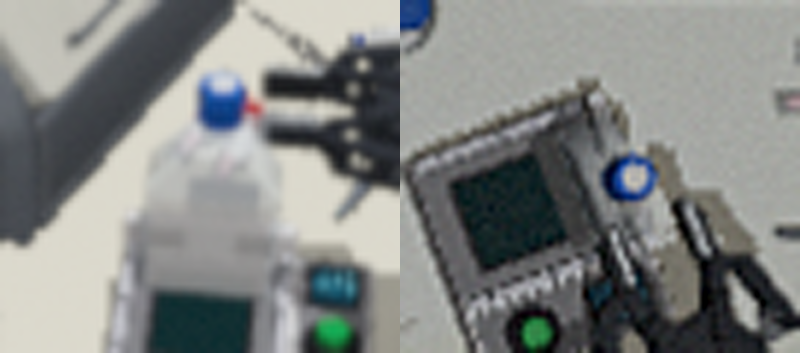

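```bash
python3 - <<'E'
from h import *
p=read_state()["position"]
for n in("top","side"):
    K,d,r,t=cam(n)
    for q in(p,p+19*EY,[541.5,-372.3,202]): print(n,cv2.projectPoints(np.array([q],float),cv2.Rodrigues(r)[0],t,K,d)[0].ravel().round(1))
print(at_z("top",353.9,202.8,188), p)
E
```

```text
top [348.2 192.1]
top [350.1 196.9]
top [350.1 195.2]
side [299.5 126.1]
side [304.8 126.5]
side [303.2 123.5]
[ 514.14755032 -390.28080479  188.        ] [ 553.68842263 -368.83197217  188.4679809 ]
```

```bash
python3 - <<'E'
from h import *
p,d=get_image("top")
K,D,r,t=cam("top")
np.set_printoptions(linewidth=200)
# height map
for v in range(186,210):
    print(v,[int(at_d("top",u,v,d[v,u])[2]) if d[v,u]>0 else -1 for u in range(338,366)])
E
```

```text
186 [103, 131, 138, 139, 135, 145, 151, 145, 148, 149, -1, 0, -5, -8, 2, -9, -8, 2, 5, 0, 2, -4, 2, 0, 1, 1, 4, -1]
187 [135, 134, 141, 141, 139, 146, 146, 147, 147, 151, 152, 1, 3, 6, 0, 2, 0, -4, 1, 4, 6, 1, -1, 2, 5, 1, 8, 0]
188 [136, 137, 148, 145, 148, 147, 156, 153, 154, 153, 155, 157, -2, 0, -3, 0, -8, 1, 0, -3, -2, -5, 1, -3, -3, 5, 0, 0]
189 [136, 142, 146, 145, 155, 155, -1, 162, 159, 160, 166, 162, 159, -4, -6, 4, -1, 0, 4, 4, -1, 1, -4, 0, -2, -1, 2, 1]
190 [126, 144, 150, 154, 153, 159, 164, 164, 159, 161, 166, 160, 165, 2, 7, -4, -1, -1, 0, -5, -6, 0, 3, 9, -1, 4, 0, 2]
191 [123, 136, 157, 153, 160, 159, 162, 161, 161, 160, 191, 202, 204, 207, 201, -4, 9, 0, 6, -2, 1, 3, -1, 0, 7, 0, -8, 0]
192 [119, 130, 144, 162, 162, 163, 161, 158, 180, 196, 201, 196, 202, 196, 201, 206, 0, 4, 4, 3, 2, 1, 2, 6, 4, -5, -4, 3]
193 [115, 124, 143, 156, 165, 161, 162, -1, 188, 203, 207, 209, 205, 207, 200, 209, 200, 2, -1, -3, -3, 5, -3, -3, 1, 3, 0, 0]
194 [101, 120, 136, 152, 161, 166, 166, -1, 196, 209, 203, 201, 200, 203, 200, 202, 199, 0, 6, -1, 1, 0, 6, -2, -6, 0, -4, -4]
195 [98,
[... 1200 characters left out ...]
 142, 139, 145, 140, 132, 134, 77, 0, -1, -3, 2, 191, 197, 200, 196, 194, 0, -1]
205 [52, 47, 67, 78, 103, 118, 129, 185, 196, 195, 201, 143, 132, 136, 70, 77, 78, 1, 1, -1, -4, 1, 185, 198, 198, 196, 192, 1]
206 [49, 58, 68, 73, 93, 110, 180, 199, 193, 196, 197, 63, 64, 62, 65, 73, 78, 1, 3, -2, -2, 2, 185, 199, 200, 205, 201, 1]
207 [48, 46, 45, 64, 74, 95, 179, 200, 194, 199, 200, 200, 49, 47, 49, 39, -5, 0, 0, 0, 0, 0, 176, 191, 197, 201, 193, 201]
208 [47, 47, 48, 49, 56, 54, 58, 179, 202, 193, 199, 203, 48, 58, 54, 47, -1, -3, -2, 1, -3, 0, 0, -1, 200, 195, 201, 196]
209 [55, 56, 60, 54, 59, 63, 55, 178, 198, 197, 199, 193, 57, 58, 54, 47, 46, 4, -4, 6, -7, 3, 0, 4, 192, 198, 198, 201]
```

Fingers are centred on the cap, but depth shows their tips about 22 mm short of its axis. The tips sit roughly 35 mm behind the reported TCP, so I advance further.

```bash
python3 -m handwheel '[[0,0,0.008,0,0,0,0.2],[0,0,0.016,0,0,0,0.2],[0,0,0.024,0,0,0,0.2],[0,0,0.032,0,0,0,0.2],[0,0,0.036,0,0,0,0.2],[0,0,0.036,0,0,0,0.2]]'
python3 - <<'E'
from h import *
s=read_state();print(s["joints"].round(2)); 
o=[]
for n,(u,v) in(("side",(300,140)),("top",(345,195))):
    p,d=get_image(n)
    if n=="top":
      for v2 in range(186,204): print(v2,[int(at_d("top",u2,v2,d[v2,u2])[2]) if d[v2,u2]>0 else -1 for u2 in range(338,362)])
    p=p[v-30:v+30,u-34:u+34]; o.append(cv2.resize(p,(400,353),interpolation=cv2.INTER_CUBIC))
cv2.imwrite("pics/c.png",np.hstack(o))
E
```

```text
clock: 8.35
position: [587.7, -354.9, 188.5]
ee_rot: [0.694, 0.135, 0.695, -0.131]
contact_force: [-0.8, 0.8, 0.7]
gripper_width: 51.6
grasp_force: 0.0
[-1.07  0.69 -0.08 -1.66 -1.48 -2.36]
186 [100, 134, 132, 135, 139, 141, 144, 148, 152, 143, 0, -5, -5, -6, 2, -10, 7, 2, 1, 2, -1, 1, 0, -3]
187 [137, 135, 139, 139, 142, 151, 144, 145, 142, 149, 150, 0, -2, 0, -3, 1, 1, -1, -2, -3, 1, 3, -4, -1]
188 [139, 139, 142, 158, 147, 151, 154, 153, 157, 149, 157, 161, 4, 4, -2, 1, -4, -5, 3, 3, -2, -4, 3, -4]
189 [137, 145, 148, 153, 149, 161, 158, 160, 159, 160, 159, 161, 161, 1, -2, -2, -1, 2, 197, 200, 0, -1, 8, -6]
190 [131, 146, 153, 154, 153, 158, 164, 158, 161, 159, 164, 161, 160, -1, 5, -3, 2, 185, 195, 207, 195, 196, 2, 0]
191 [124, 137, 153, 162, 164, 166, 164, 164, 158, 163, 193, 203, 202, 205, 196, 11, 2, 181, 197, 202, 198, 195, 3, 2]
192 [114, 130, 140, 161, 161, 161, 160, 163, 179, 196, 200, 202, 203, 200, 203, 201, 3, 2, 189, 198, 199, 192, 196, -4]
193 [105, 128, 144, 159, 162, 167, 161, 165, 190, 200, 205, 203, 204, 202, 200, 204, 202, 4, 186, 199, 199, 202, 193, 1]
194 [10
[... 461 characters left out ...]
97, 194, 191]
198 [77, 104, 198, 197, 197, 202, 201, 162, 161, 183, 189, 201, 198, 195, 162, 165, -1, -1, 0, -8, 186, 203, 196, 191]
199 [72, 86, 185, 196, 201, 201, 206, 162, 166, 161, 166, 160, 162, 160, 165, 154, 0, 1, 1, 2, 5, 190, 193, 199]
200 [62, 85, 181, 201, 192, 203, 200, 199, 160, 166, 164, 166, 161, 156, 153, 153, 1, 2, 4, -2, -1, 184, 197, 203]
201 [57, 77, 93, 189, 196, 193, 198, 199, 163, 168, 161, 156, 157, 160, 149, 152, 1, 4, 0, -1, -2, 179, 183, 203]
202 [52, 77, 88, 184, 197, 194, 198, 197, 154, 155, 151, 148, 153, 148, 144, 147, 0, 0, 8, 2, 3, 175, 175, 200]
203 [57, 63, 79, 104, 192, 198, 193, 202, 202, 152, 146, 150, 147, 139, 143, 141, 76, 2, -1, 3, 3, 184, 184, 203]
```

View pics/c.png

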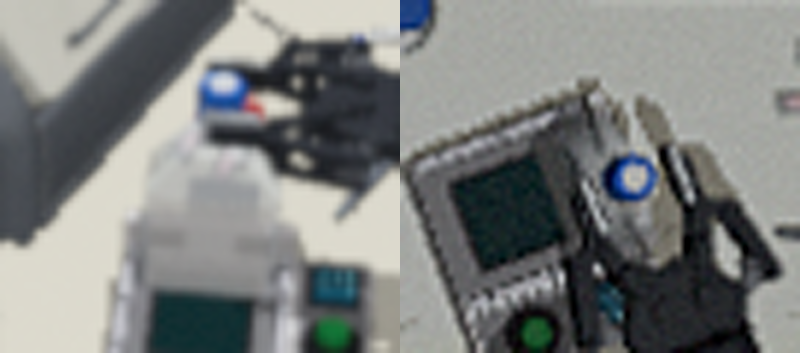

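Fingers now straddle the cap (top view: tips at (595,185) and (655,110), cap at (632,178)). Narrow the gap without touching, and work out the tipping arc.

```bash
python3 -m handwheel '[[0,0,0,0,0,0,0.0],[0,0,0,0,0,0,-0.15],[0,0,0,0,0,0,-0.15]]'
python3 - <<'E'
from h import *
s=read_state();print(s["contact_force"],s["wrist_torque"])
for t0 in(0,25,50,70):
    q=orient(np.radians(t0),-1)
    for th in np.arange(t0+2.5,min(t0+25,90)+.1,2.5):
        d=q.inv().apply(arc(np.radians(th),0)-arc(np.radians(t0),0))/1000
        print(t0,th,d.round(4)[:2],round(-np.radians(th-t0),4), end=" | ")
    print()
E
```

```text
clock: 8.82
position: [587.3, -355.3, 188.5]
ee_rot: [0.694, 0.135, 0.695, -0.13]
contact_force: [-1.0, 0.0, 0.1]
gripper_width: 36.5
grasp_force: 0.0
[-1.02054918  0.01111284  0.07063517] [-0.73402489  1.88730358 -0.01032457]
0 2.5 [ 0.0007 -0.006 ] -0.0436 | 0 5.0 [ 0.0012 -0.0121] -0.0873 | 0 7.5 [ 0.0014 -0.0182] -0.1309 | 0 10.0 [ 0.0014 -0.0243] -0.1745 | 0 12.5 [ 0.0011 -0.0303] -0.2182 | 0 15.0 [ 0.0005 -0.0364] -0.2618 | 0 17.5 [-0.0004 -0.0424] -0.3054 | 0 20.0 [-0.0015 -0.0484] -0.3491 | 0 22.5 [-0.0029 -0.0543] -0.3927 | 0 25.0 [-0.0045 -0.0602] -0.4363 | 
25 27.5 [ 0.0007 -0.006 ] -0.0436 | 25 30.0 [ 0.0012 -0.0121] -0.0873 | 25 32.5 [ 0.0014 -0.0182] -0.1309 | 25 35.0 [ 0.0014 -0.0243] -0.1745 | 25 37.5 [ 0.0011 -0.0303] -0.2182 | 25 40.0 [ 0.0005 -0.0364] -0.2618 | 25 42.5 [-0.0004 -0.0424] -0.3054 | 25 45.0 [-0.0015 -0.0484] -0.3491 | 25 47.5 [-0.0029 -0.0543] -0.3927 | 25 50.0 [-0.0045 -0.0602] -0.4363 | 
50 52.5 [ 0.0007 -0.006 ] -0.0436 | 50 55.0 [ 0.0012 -0.0121] -0.0873 | 50 57.5 [ 0.0014 -0.0182] -0.1309 | 50 60.0 [ 0.0014 -0.0243] -0.1745 | 50 62.5 [ 0.0011 -0.0303] -0.2182 | 50 65.0 [ 0.0005 -0.0364] -0.2618 | 50 67.5 [-0.0004 -0.0424] -0.3054 | 50 70.0 [-0.0015 -0.0484] -0.3491 | 50 72.5 [-0.0029 -0.0543] -0.3927 | 50 75.0 [-0.0045 -0.0602] -0.4363 | 
70 72.5 [ 0.0007 -0.006 ] -0.0436 | 70 75.0 [ 0.0012 -0.0121] -0.0873 | 70 77.5 [ 0.0014 -0.0182] -0.1309 | 70 80.0 [ 0.0014 -0.0243] -0.1745 | 70 82.5 [ 0.0011 -0.0303] -0.2182 | 70 85.0 [ 0.0005 -0.0364] -0.2618 | 70 87.5 [-0.0004 -0.0424] -0.3054 | 70 90.0 [-0.0015 -0.0484] -0.3491 |
```

```bash
python3 -m handwheel '[[0.0007,-0.006,0,0,0,-0.0436,-0.15],[0.0012,-0.0121,0,0,0,-0.0873,-0.15],[0.0014,-0.0182,0,0,0,-0.1309,-0.15],[0.0014,-0.0243,0,0,0,-0.1745,-0.15],[0.0013,-0.0273,0,0,0,-0.1963,-0.15],[0.0011,-0.0303,0,0,0,-0.2182,-0.15]]'
python3 - <<'E'
from h import *
s=read_state();print(s["contact_force"],s["wrist_torque"]);togo(arc(np.radians(12.5),-50),orient(np.radians(12.5),-1))
o=[]
for n,(u,v) in(("side",(300,140)),("top",(345,195))):
    p,d=get_image(n)
    p=p[v-30:v+30,u-34:u+34]; o.append(cv2.resize(p,(400,353),interpolation=cv2.INTER_CUBIC))
cv2.imwrite("pics/d.png",np.hstack(o))
E
```

```text
clock: 9.57
position: [576.3, -327.0, 189.4]
ee_rot: [0.675, 0.21, 0.705, -0.054]
contact_force: [-0.0, -0.0, -0.2]
gripper_width: 36.2
grasp_force: 0.0
[-0.03373243 -0.02218007 -0.21314271] [-0.72696312  1.91770244 -0.0190021 ]
shift tool m [-0.0003 -0.0004  0.0001]
rotvec [ 0.0001 -0.      0.0074]
```

View pics/d.png

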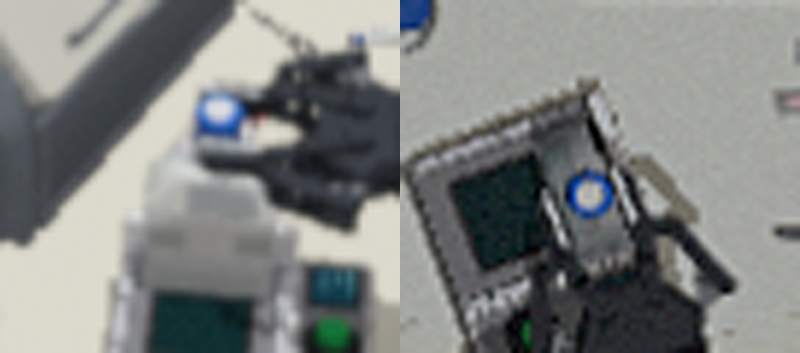

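The flask tips with the fingers (cap from (632,178) to (590,193), between both pads). Now slowly through the balance point.

```bash
python3 -m handwheel '[[0.0004,-0.003,0,0,0,-0.0218,-0.17],[0.0007,-0.006,0,0,0,-0.0436,-0.19],[0.001,-0.009,0,0,0,-0.0655,-0.2],[0.0012,-0.0121,0,0,0,-0.0873,-0.2],[0.0013,-0.0151,0,0,0,-0.1091,-0.2],[0.0014,-0.0182,0,0,0,-0.1309,-0.2],[0.0014,-0.0212,0,0,0,-0.1527,-0.2],[0.0014,-0.0243,0,0,0,-0.1745,-0.2],[0.0013,-0.0273,0,0,0,-0.1964,-0.2],[0.0011,-0.0303,0,0,0,-0.2182,-0.2]]'
python3 -m handwheel '[[0.0004,-0.003,0,0,0,-0.0218,-0.2],[0.0007,-0.006,0,0,0,-0.0436,-0.2],[0.001,-0.009,0,0,0,-0.0655,-0.2],[0.0012,-0.0121,0,0,0,-0.0873,-0.2],[0.0014,-0.0182,0,0,0,-0.1309,-0.2],[0.0014,-0.0243,0,0,0,-0.1745,-0.2],[0.0011,-0.0303,0,0,0,-0.2182,-0.2],[0.0005,-0.0364,0,0,0,-0.2618,-0.2],[-0.0004,-0.0424,0,0,0,-0.3054,-0.2],[-0.0015,-0.0484,0,0,0,-0.3491,-0.2]]'
python3 - <<'E'
from h import *
s=read_state();print(s["joints"].round(2),s["contact_force"],s["wrist_torque"]);togo(arc(np.radians(45),-50),orient(np.radians(45),-1))
o=[]
for n,(u,v) in(("side",(300,140)),("top",(345,195))):
    p,d=get_image(n)
    p=p[v-30:v+30,u-34:u+34]; o.append(cv2.resize(p,(400,353),interpolation=cv2.INTER_CUBIC))
cv2.imwrite("pics/e.png",np.hstack(o))
E
```

```text
clock: 10.92
position: [565.2, -299.2, 183.7]
ee_rot: [0.648, 0.282, 0.707, 0.024]
contact_force: [-0.0, 0.1, -0.2]
gripper_width: 34.2
grasp_force: 0.0
clock: 12.18
position: [549.3, -259.0, 161.5]
ee_rot: [0.589, 0.391, 0.692, 0.146]
contact_force: [-0.4, 0.9, -0.8]
gripper_width: 34.3
grasp_force: 0.1
[-1.05  0.68 -0.32 -1.69 -1.49 -1.35] [-0.35316227  0.86400186 -0.79924924] [-0.70062108  1.90168043  0.09517951]
shift tool m [0.0003 0.     0.0001]
rotvec [-0.0001 -0.      0.0086]
```

View pics/e.png

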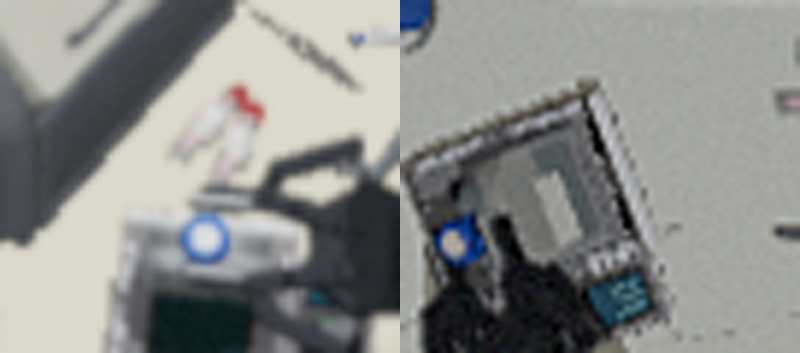

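Cap at (207,238) in the side view, lying between upper finger (tip (190,195)) and lower finger. It rests on the lower one, so I keep lowering.

```bash
python3 -m handwheel '[[0.0007,-0.006,0,0,0,-0.0436,-0.2],[0.0012,-0.0121,0,0,0,-0.0873,-0.2],[0.0014,-0.0182,0,0,0,-0.1309,-0.2],[0.0014,-0.0243,0,0,0,-0.1745,-0.2],[0.0011,-0.0303,0,0,0,-0.2182,-0.2],[0.0005,-0.0364,0,0,0,-0.2618,-0.2],[-0.0004,-0.0424,0,0,0,-0.3054,-0.2],[-0.0015,-0.0484,0,0,0,-0.3491,-0.2],[-0.0029,-0.0543,0,0,0,-0.3927,-0.2],[-0.0045,-0.0602,0,0,0,-0.4363,-0.2]]'
python3 - <<'E'
from h import *
s=read_state();print(s["joints"].round(2),s["contact_force"],s["wrist_torque"]);togo(arc(np.radians(70),-50),orient(np.radians(70),-1))
E
```

```text
clock: 13.52
position: [535.1, -223.0, 115.5]
ee_rot: [0.491, 0.509, 0.644, 0.292]
contact_force: [0.1, 0.9, -1.4]
gripper_width: 34.1
grasp_force: 0.2
[-1.05  0.77 -0.4  -1.71 -1.51 -0.74] [ 0.09063994  0.89659445 -1.43667679] [-0.83614147  1.94455509  0.06638278]
shift tool m [0.001  0.0001 0.0001]
rotvec [-0.0001 -0.0001  0.008 ]
```

```bash
python3 -m handwheel '[[0.0007,-0.006,0,0,0,-0.0436,-0.2],[0.0012,-0.0121,0,0,0,-0.0873,-0.2],[0.0014,-0.0182,0,0,0,-0.1309,-0.2],[0.0014,-0.0243,0,0,0,-0.1745,-0.2],[0.0013,-0.0273,0,0,0,-0.1964,-0.2],[0.0011,-0.0303,0,0,0,-0.2182,-0.2],[0.0008,-0.0334,0,0,0,-0.24,-0.2],[0.0005,-0.0364,0,0,0,-0.2618,-0.2],[0.0002,-0.0394,0,0,0,-0.2836,-0.2]]'
python3 - <<'E'
from h import *
s=read_state();print(s["joints"].round(2),s["contact_force"],s["wrist_torque"]);togo(arc(np.radians(90),-50),orient(np.radians(90),-1))
E
```

```text
clock: 14.65
position: [530.2, -210.6, 78.4]
ee_rot: [0.414, 0.573, 0.596, 0.381]
contact_force: [0.6, -0.4, -1.5]
gripper_width: 34.0
grasp_force: 0.3
[-1.04  0.86 -0.42 -1.72 -1.53 -0.35] [ 0.5866528  -0.41132695 -1.46838833] [-0.82148463  1.95947021 -0.1330591 ]
shift tool m [ 0.0023 -0.0086  0.0001]
rotvec [ 0.      0.0003 -0.0573]
```

```bash
python3 -m handwheel '[[0.0005,-0.0022,0,0,0,-0.014,-0.2],[0.001,-0.0043,0,0,0,-0.028,-0.2],[0.0016,-0.0065,0,0,0,-0.043,-0.2],[0.0023,-0.0086,0,0,0,-0.0573,-0.2],[0.0023,-0.0100,0,0,0,-0.0573,-0.2],[0.0023,-0.0115,0,0,0,-0.0573,-0.2],[0.0023,-0.012,0,0,0,-0.0573,-0.2]]'
python3 - <<'E'
from h import *
s=read_state();print(s["joints"].round(2),s["contact_force"],s["wrist_torque"]);togo(arc(np.radians(90),-50),orient(np.radians(90),-1))
o=[]
for n,(u,v) in(("side",(300,150)),("top",(335,195))):
    p,d=get_image(n)
    p=p[v-30:v+30,u-34:u+34]; o.append(cv2.resize(p,(400,353),interpolation=cv2.INTER_CUBIC))
cv2.imwrite("pics/f.png",np.hstack(o))
E
```

```text
clock: 15.52
position: [528.8, -207.2, 67.2]
ee_rot: [0.397, 0.584, 0.586, 0.397]
contact_force: [-1.0, 1.3, 2.9]
gripper_width: 34.0
grasp_force: 1.0
[-1.04  0.89 -0.42 -1.72 -1.53 -0.26] [-1.01388556  1.28260376  2.85167857] [-0.54829307  1.27145128  0.47215983]
shift tool m [-0.001   0.0028  0.0001]
rotvec [ 0.0014 -0.001  -0.0021]
```

View pics/f.png

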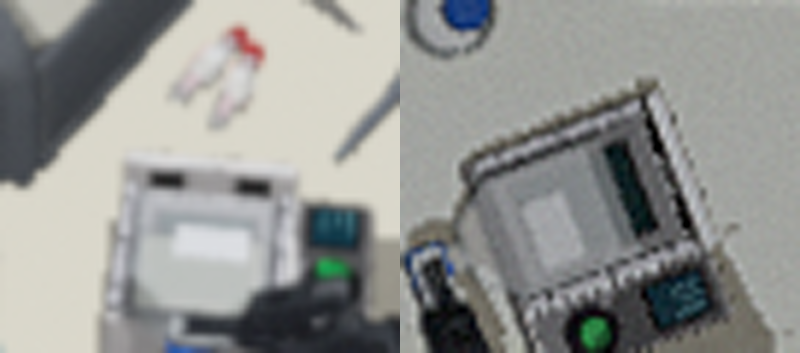

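Flask lies flat on the window (top view body around (560,220), foot gap to the stop still visible at (630,190)). Upper finger presses slightly: ease up, open, withdraw.

```bash
python3 -m handwheel '[[0,0.0025,0,0,0,0,-0.1],[0,0.003,0,0,0,0,0.1],[0,0.003,0,0,0,0,0.15],[0,0.003,-0.02,0,0,0,0.15],[0,0.003,-0.045,0,0,0,0.15],[0,0.003,-0.07,0,0,0,0.15],[0,0.003,-0.095,0,0,0,0.15],[0,0.003,-0.12,0,0,0,0.15]]'
python3 - <<'E'
from h import *
s=read_state();print(s["joints"].round(2),s["contact_force"])
# down-pointing tool, y along world EY or EX options, at imager x=135,y=0 tip high
for sg in (1,-1):
  for nm,y in(("ex",EX),("ey",EY)):
    z=-EZ; q=R.from_matrix(np.c_[np.cross(sg*y,z),sg*y,z]); print(nm,sg); togo(W(145,60,160),q)
E
```

```text
clock: 16.62
position: [415.7, -252.5, 69.6]
ee_rot: [0.398, 0.584, 0.585, 0.397]
contact_force: [0.4, 0.1, -0.2]
gripper_width: 48.9
grasp_force: 0.0
[-1.27  0.89 -0.43 -1.5  -1.59 -0.26] [ 0.40798579  0.08530501 -0.19092874]
ex 1
shift tool m [0.0427 0.0903 0.0118]
rotvec [ 1.2105  1.2083 -1.2113]
ey 1
shift tool m [0.0427 0.0903 0.0118]
rotvec [-2.0000e-03 -2.2198e+00  2.2204e+00]
ex -1
shift tool m [0.0427 0.0903 0.0118]
rotvec [ 1.2076 -1.2098  1.2073]
ey -1
shift tool m [0.0427 0.0903 0.0118]
rotvec [ 1.5706e+00 -1.4000e-03 -2.1000e-03]
```

```bash
python3 -m handwheel '[[0.005,0.012,0,0.157,0,0,-0.3],[0.01,0.03,0.004,0.314,0,0,-0.6],[0.015,0.045,0.008,0.471,0,0,-1],[0.02,0.06,0.013,0.628,0,0,-1],[0.025,0.07,0.017,0.785,0,0,-1],[0.03,0.08,0.022,0.942,0,0,-1],[0.035,0.085,0.026,1.10,0,0,-1],[0.04,0.09,0.032,1.257,0,0,-1],[0.045,0.09,0.037,1.41,0,0,-1],[0.048,0.09,0.042,1.5706,-0.0014,-0.002,-1]]'
python3 - <<'E'
from h import *
s=read_state();p0=s["position"];print(s["joints"].round(2),s["contact_force"])
p,d=get_image("side"); K,D,r,t=cam("side")
u,v=cv2.projectPoints(np.array([p0]),cv2.Rodrigues(r)[0],t,K,D)[0].ravel().astype(int); print(u,v)
pts=np.array([at_d("side",uu,vv,d[vv,uu]) for vv in range(v-40,v+25) for uu in range(u-25,u+25) if d[vv,uu]>0])
m=np.linalg.norm(pts[:,:2]-p0[:2],axis=1)<25; q=pts[m]; q=q[q[:,2]>88]; q=q[np.argsort(q[:,2])]
print(q[:12].round(0)); togo(W(150,0,160))
o=[]
for n,(u,v) in(("side",(300,150)),("top",(330,195))):
    p,d=get_image(n)
    p=p[v-30:v+30,u-34:u+34]; o.append(cv2.resize(p,(400,353),interpolation=cv2.INTER_CUBIC))
cv2.imwrite("pics/g.png",np.hstack(o))
E
```

```text
clock: 17.88
position: [438.0, -192.7, 161.2]
ee_rot: [0.562, 0.827, 0.022, 0.015]
contact_force: [0.2, -1.7, -0.3]
gripper_width: 0.3
grasp_force: 0.0
[-0.09  0.14 -0.41 -0.03 -0.97 -2.66] [ 0.15018504 -1.74410957 -0.32373324]
307 168Traceback (most recent call last):
  File "<stdin>", line 5, in <module>
  File "h.py", line 12, in at_d
    o,d=ray(n,u,v); return o+d*depth
        ~~~^^^^^^^
  File "h.py", line 7, in ray
    K,d,r,t=cam(n); p=cv2.undistortPoints(np.array([[[u,v]]],float),K,d)[0,0]
            ~~~^^^
  File "h.py", line 5, in cam
    m=camera_model(n); return np.array(m["K"],float),np.array(m["dist"],float),R.from_rotvec(np.ravel(m["rvec"])).as_matrix(),np.ravel(m["tvec"])
ValueError: time passes only in moves, steps and waits
```

```bash
sed -i 's/^def cam/import functools\n@functools.lru_cache\ndef cam/' h.py; python3 - <<'E'
from h import *
s=read_state();p0=s["position"]
z=-EZ;q=R.from_matrix(np.c_[np.cross(-EY,z),-EY,z])
p,d=get_image("side"); K,D,r,t=cam("side")
u,v=cv2.projectPoints(np.array([p0]),cv2.Rodrigues(r)[0],t,K,D)[0].ravel().astype(int); print(u,v)
pts=np.array([at_d("side",uu,vv,d[vv,uu]) for vv in range(v-40,v+25) for uu in range(u-25,u+25) if d[vv,uu]>0])
m=np.linalg.norm(pts[:,:2]-p0[:2],axis=1)<25; Q=pts[m]; Q=Q[Q[:,2]>100]; Q=Q[np.argsort(Q[:,2])]
print(Q[:12].round(0)); togo(W(150,0,160),q)
# flask cap from top depth
p,d=get_image("top"); hsv=cv2.cvtColor(p,cv2.COLOR_BGR2HSV)
w=[]
for vv in range(170,235):
  for uu in range(290,370):
    h,s_,v_=hsv[vv,uu]
    if 105<h<125 and s_>140 and v_>80 and d[vv,uu]>0: w.append(at_d("top",uu,vv,d[vv,uu]))
w=np.array(w)-O; im=np.c_[w@EX,w@EY,w[:,2]]; im=im[(im[:,2]>40)&(abs(im[:,1])<30)]; print(len(im),im.min(0),im.max(0),np.median(im,0))
E
```

```text
306 168
[[ 434. -187.  196.]
 [ 436. -184.  201.]
 [ 439. -181.  202.]
 [ 429. -191.  203.]
 [ 441. -178.  204.]
 [ 432. -183.  204.]
 [ 443. -182.  204.]
 [ 437. -184.  205.]
 [ 433. -191.  206.]
 [ 439. -181.  206.]
 [ 449. -179.  208.]
 [ 429. -190.  208.]]
shift tool m [-0.0001  0.0255  0.0013]
rotvec [ 0.0555 -0.0002  0.0063]
19 [ 88.88114966 -14.44723951  77.98959026] [139.92760357   7.90460986 333.13383477] [96.58625801 -4.29407829 84.33427857]
```

```bash
python3 -m handwheel '[[-0.002,0.015,0,0.0555,0,0.006,-1],[-0.005,0.0285,0.01,0.0555,0,0.006,-1],[-0.005,0.0285,0.035,0.0555,0,0.006,-1],[-0.005,0.0285,0.06,0.0555,0,0.006,-1],[-0.005,0.0285,0.085,0.0555,0,0.006,-1],[-0.005,0.0285,0.105,0.0555,0,0.006,-1],[-0.005,0.0285,0.122,0.0555,0,0.006,-1],[-0.005,0.0285,0.132,0.0555,0,0.006,-1],[-0.005,0.0285,0.132,0.0555,0,0.006,-1]]'
cat > look.py <<'E'
from h import *
s=read_state();p0=s["position"];print("force",s["contact_force"].round(1))
z=-EZ;q=R.from_matrix(np.c_[np.cross(-EY,z),-EY,z])
w=p0-O; print("TCP imager",(w@EX).round(1),(w@EY).round(1),w[2].round(1)); togo(p0,q)
for n,lim in(("top",(170,235,290,370)),("side",(100,220,250,350))):
  p,d=get_image(n); hsv=cv2.cvtColor(p,cv2.COLOR_BGR2HSV); w=[]
  for vv in range(lim[0],lim[1]):
    for uu in range(lim[2],lim[3]):
      h,s_,v_=hsv[vv,uu]
      if 105<h<125 and s_>140 and v_>80 and d[vv,uu]>0: w.append(at_d(n,uu,vv,d[vv,uu]))
  w=np.array(w).reshape(-1,3)-O; im=np.c_[w@EX,w@EY,w[:,2]]; im=im[(im[:,2]>45)&(im[:,2]<100)&(abs(im[:,1])<30)&(im[:,0]<130)]
  if len(im): print(n,"cap",len(im),im.min(0).round(),im.max(0).round())
E
python3 look.py
```

```text
clock: 19.15
position: [473.1, -183.4, 28.9]
ee_rot: [0.565, 0.825, 0.002, -0.001]
contact_force: [0.4, 0.7, -0.0]
gripper_width: 0.2
grasp_force: 0.0
force [ 0.4  0.7 -0. ]
TCP imager 145.6 -6.9 28.9
shift tool m [0. 0. 0.]
rotvec [ 0.0017 -0.0041 -0.0066]
side cap 6 [98. -9. 69.] [119.   7.  86.]
```

```bash
python3 -m handwheel '[[-0.006,-0.003,0,0,0,0,-1],[-0.012,-0.004,0,0,0,0,-1],[-0.017,-0.004,0,0,0,0,-1],[-0.021,-0.004,0,0,0,0,-1],[-0.025,-0.004,0,0,0,0,-1],[-0.029,-0.004,0,0,0,0,-1],[-0.033,-0.004,0,0,0,0,-1],[-0.037,-0.004,0,0,0,0,-1],[-0.041,-0.004,0,0,0,0,-1],[-0.045,-0.004,0,0,0,0,-1]]'
python3 look.py
```

```text
clock: 20.5
position: [486.9, -226.5, 29.6]
ee_rot: [0.564, 0.826, 0.002, -0.0]
contact_force: [-0.5, 1.8, 1.1]
gripper_width: 0.1
grasp_force: 0.8
force [-0.5  1.8  1.1]
TCP imager 100.5 -3.8 29.6
shift tool m [0. 0. 0.]
rotvec [ 0.003  -0.0031 -0.0053]
side cap 1 [79. 11. 77.] [79. 11. 77.]
```

Pushing smoothly (about 2 N). Continue slowly to the stop.

```bash
python3 -m handwheel '[[-0.002,0,0,0,0,0,-1],[-0.004,0,0,0,0,0,-1],[-0.006,0,0,0,0,0,-1],[-0.008,0,0,0,0,0,-1]]'
python3 -m handwheel '[[-0.001,0,0,0,0,0,-1],[-0.002,0,0,0,0,0,-1]]'; python3 look.py
```

```text
clock: 21.1
position: [489.7, -233.8, 29.5]
ee_rot: [0.564, 0.826, 0.002, -0.0]
contact_force: [-1.2, 0.5, -0.5]
gripper_width: -0.1
grasp_force: 0.4
clock: 21.35
position: [490.4, -235.6, 29.5]
ee_rot: [0.564, 0.826, 0.002, -0.0]
contact_force: [-0.4, 0.3, -0.4]
gripper_width: 0.0
grasp_force: 0.4
force [-0.4  0.3 -0.4]
TCP imager 90.6 -3.8 29.5
shift tool m [0. 0. 0.]
rotvec [ 0.003  -0.003  -0.0054]
side cap 3 [66. 10. 75.] [76. 11. 76.]
```

```bash
python3 -m handwheel '[[-0.001,0,0,0,0,0,-1],[-0.002,0,0,0,0,0,-1]]'; python3 -m handwheel '[[-0.001,0,0,0,0,0,-1],[-0.002,0,0,0,0,0,-1]]'
```

```text
clock: 21.7
position: [491.1, -237.5, 29.5]
ee_rot: [0.564, 0.826, 0.002, -0.0]
contact_force: [0.5, 0.4, 0.4]
gripper_width: 0.1
grasp_force: 0.4
clock: 21.95
position: [491.9, -239.3, 29.5]
ee_rot: [0.564, 0.826, 0.002, -0.0]
contact_force: [-0.3, -0.1, -0.3]
gripper_width: 0.4
grasp_force: 0.4
```

```bash
python3 -m handwheel '[[-0.001,0,0,0,0,0,-1],[-0.002,0,0,0,0,0,-1]]'; python3 -m handwheel '[[-0.001,0,0,0,0,0,-1],[-0.002,0,0,0,0,0,-1]]'; python3 look.py
```

```text
clock: 22.2
position: [491.9, -239.5, 29.5]
ee_rot: [0.564, 0.826, 0.003, -0.002]
contact_force: [-2.0, 11.2, 5.8]
gripper_width: -0.1
grasp_force: 5.9
clock: 22.45
position: [491.8, -239.5, 29.5]
ee_rot: [0.564, 0.825, 0.003, -0.003]
contact_force: [-2.7, 19.2, 9.4]
gripper_width: 0.2
grasp_force: 9.9
force [-2.7 19.2  9.4]
TCP imager 86.5 -3.6 29.5
shift tool m [0. 0. 0.]
rotvec [ 0.0016 -0.0087 -0.006 ]
side cap 3 [73. 10. 72.] [74. 11. 82.]
```

Home against the stop (hard stop at TCP x = 86.5, as expected). Back off at once, rise, go over the button.

```bash
python3 -m handwheel '[[0.004,0,0,0,0,0,-1],[0.012,0,0,0,0,0,-1],[0.03,0,0,0,0,0,-1],[0.04,0,-0.02,0,0,0,-1],[0.04,-0.01,-0.05,0,0,0,-1],[0.03,-0.03,-0.075,0,0,0,-1],[0.0,-0.05,-0.08,0,0,0,-1],[-0.03,-0.07,-0.08,0,0,0,-1],[-0.055,-0.083,-0.08,0,0,0,-1],[-0.07,-0.087,-0.08,0,0,0,-1]]'
cat > look2.py <<'E'
from h import *
s=read_state();w=s["position"]-O;print(s["contact_force"].round(1)); z=-EZ
togo(W(12.7,83,s["position"][2]),R.from_matrix(np.c_[np.cross(-EY,z),-EY,z]))
p,d=get_image("side");P=[]
for vv in range(100,200):
  for uu in range(255,360):
    if d[vv,uu]>0:P.append(np.r_[at_d("side",uu,vv,d[vv,uu])-O,p[vv,uu]])
P=np.array(P);im=np.c_[P[:,:3]@EX,P[:,:3]@EY,P[:,2]]
c=(im[:,2]>50)&(im[:,2]<95)&(abs(im[:,1])<30)&(P[:,3]>1.5*P[:,5])&(P[:,3]>90)
print("cap",c.sum(),im[c].min(0).round() if c.any() else 0,im[c].max(0).round() if c.any() else 0)
T=(np.hypot(im[:,0]-w@EX,im[:,1]-w@EY)<25)&(im[:,2]>88); q=im[T]; q=q[np.argsort(q[:,2])]; print("tip",q[:6].round())
B=(P[:,4]>1.5*P[:,3])&(P[:,4]>1.5*P[:,5])&(P[:,4]>70)&(im[:,1]>60)&(im[:,1]<110)
if B.any(): print("button",B.sum(),im[B].min(0).round(),im[B].max(0).round())
f=(abs(im[:,1])<40)&(im[:,2]>78)&(im[:,2]<95)&(im[:,0]>-72)&(im[:,0]<20); print("flask top z",np.median(im[f][:,2]) if f.any() else 0, f.sum())
E
python3 look2.py
```

```text
clock: 23.8
position: [436.9, -340.7, 108.9]
ee_rot: [0.565, 0.825, 0.002, -0.001]
contact_force: [-0.5, 0.8, 0.5]
gripper_width: -0.4
grasp_force: 0.0
[-0.5  0.8  0.5]
shift tool m [0.     0.0016 0.    ]
rotvec [ 0.0028 -0.0033 -0.0065]
cap 54 [ 38. -16.  65.] [81. 11. 87.]
tip [[ 19.  88. 147.]
 [ 21.  77. 147.]
 [ 16.  77. 149.]
 [ 22.  84. 149.]
 [ 24.  81. 150.]
 [ 19.  88. 152.]]
button 29 [ 4. 71. 61.] [31. 93. 80.]
flask top z 86.33136127385603 322
```

```bash
python3 -m handwheel '[[0.001,0.0016,0.015,0,0,0,-1],[0.001,0.0016,0.03,0,0,0,-1],[0.001,0.0016,0.045,0,0,0,-1],[0.001,0.0016,0.055,0,0,0,-1],[0.001,0.0016,0.062,0,0,0,-1],[0.001,0.0016,0.065,0,0,0,-1],[0.001,0.0016,0.065,0,0,0,-1]]'; python3 -m handwheel '[[0,0,0.0015,0,0,0,-1],[0,0,0.003,0,0,0,-1],[0,0,0.0045,0,0,0,-1]]'; python3 -m handwheel '[[0,0,0.0015,0,0,0,-1],[0,0,0.003,0,0,0,-1]]'
```

```text
clock: 24.72
position: [438.9, -338.5, 44.1]
ee_rot: [0.564, 0.826, 0.002, -0.0]
contact_force: [0.2, 0.4, 0.2]
gripper_width: 0.1
grasp_force: 0.0
clock: 25.1
position: [438.9, -338.4, 39.6]
ee_rot: [0.564, 0.826, 0.002, -0.0]
contact_force: [0.4, -0.3, -0.6]
gripper_width: 0.1
grasp_force: 0.0
clock: 25.35
position: [438.8, -338.4, 36.6]
ee_rot: [0.564, 0.826, 0.002, -0.0]
contact_force: [-0.8, 0.8, 2.3]
gripper_width: 0.2
grasp_force: 0.9
```

Contact at TCP z of about 37.5. Press on.

```bash
python3 -m handwheel '[[0,0,0.0015,0,0,0,-1],[0,0,0.003,0,0,0,-1]]'; python3 -m handwheel '[[0,0,0.0012,0,0,0,-1],[0,0,0.002,0,0,0,-1]]'
```

```text
clock: 25.6
position: [438.9, -338.4, 33.7]
ee_rot: [0.564, 0.826, 0.002, -0.0]
contact_force: [-1.0, 1.4, 2.9]
gripper_width: 0.1
grasp_force: 1.7
clock: 25.85
position: [438.9, -338.4, 32.7]
ee_rot: [0.564, 0.826, 0.002, -0.0]
contact_force: [-3.1, 3.5, 12.9]
gripper_width: -0.2
grasp_force: 6.3
```

Bottomed out. Hold one row, then release and lift clear.

```bash
python3 -m handwheel '[[0,0,0,0,0,0,-1],[0,0,-0.005,0,0,0,-1],[0,0,-0.015,0,0,0,-1],[0,0,-0.035,0,0,0,-1],[0,0,-0.06,0,0,0,-1],[0,0,-0.09,0,0,0,-1],[0,0,-0.12,0,0,0,-1],[0,0,-0.12,0,0,0,-1]]'; python3 look2.py
```

```text
clock: 26.85
position: [440.3, -339.6, 154.3]
ee_rot: [0.564, 0.826, 0.003, 0.003]
contact_force: [0.0, -0.6, 0.1]
gripper_width: 0.2
grasp_force: 0.0
[ 0.  -0.6  0.1]
shift tool m [ 0.0003 -0.0019 -0.    ]
rotvec [ 0.0073  0.0014 -0.0051]
cap 52 [ 33. -16.  67.] [82. 11. 87.]
tip [[ 23.  80. 193.]
 [ 24.  77. 193.]
 [ 19.  76. 194.]
 [ 25.  87. 195.]
 [ 26.  83. 196.]
 [ 22.  80. 196.]]
button 28 [ 1. 70. 61.] [27. 92. 79.]
flask top z 86.89547505056589 324
```

```bash
python3 -c "from bench import *; print(job_done())"
```

```text
the job is handed in; nothing more can be done
None
```

The flask was tipped and lowered between loosely open fingers and now lies flat against the end stop. The start button was then pressed fully down and released, and the job was handed in at about 27 s; the push against the stop peaked at about 21 N before I backed off.

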